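# Hold the loupe in focus over a chip

### The job

Inspect the black chip on the green circuit board: swing the hasp on the loupe rest right back off its catch so that it stays open, lift the loupe out by its blue handle, and hold it still and level with the lens centred over the chip and the middle of the lens ring at the height of the white line on the red ring of the focus post. Finish while still holding it there in the gripper, the loupe touching nothing else. Do not touch the board stand or its post, and leave the phone, tape roll and bottle where they are.

Things in the scene. Friction and masses are not known exactly. Their poses are not given: they have to be found in the camera images.
- loupe_rest: Fixed grey rest for the loupe, base 196 x 124 x 10 mm; origin under its middle, z up; x runs along the stored loupe from handle to lens. From x = -70 to -13 mm the handle is free on both sides, with 26 mm of air under it. Hinge block (y = -46 mm) and catch block (y = +43 mm), 12 and 14 mm thick in y, stand at x = 0, 46 mm high.
- rest_seat (a point): Top of the rest's black round lens seat (31 mm radius), 36 mm up, at x = +45 mm of the rest. Four thin pins 46 mm high round it hold the lens ring; at x = -77 to -89 mm a black fork with walls 46 mm high holds the handle end, with an end stop behind. About 3 mm of play all round; lifting the loupe straight up by 20 mm clears them.
- hasp (a joint): Hinge of the steel hasp (strap 14 x 107 mm, 3 mm thick, 40 g) lying across the loupe's neck, 3 mm above it. 0 = closed over the catch, a small staple that does not resist. Grows as it swings up about the rest's +x axis from the catch side (+y) over to the hinge side (-y); stop at 3.0, lying outward. Moves freely, falls shut if left below 1.4, right open if left beyond 1.7.
- hasp_hinge (a point): Point on the hasp's hinge axis, 53 mm above the worktop, at x = 0, y = -44 mm of the rest; the axis runs along the rest's x.
- hasp_knob (a point): Centre of the red knob at the free end of the hasp: a cylinder 12 mm in diameter and 20 mm long, its length along the hinge axis. When closed it stands 71 mm above the worktop, 18 mm above the strap and 101 mm from the hinge in the rest's +y direction; it moves with the hasp.
- loupe_grip (a point): Place to hold the loose loupe (50 to 85 g): on its blue handle, 85 mm behind the lens centre, half-way up. The handle is 14 mm wide and 12 mm thick with upright flat sides, from 40 to 132 mm behind the lens centre; stored, its middle is 42 mm above the worktop. x points along the handle to the lens, z up when level.
- loupe_lens (a point): Centre of the loupe's lens, half-way through the black lens ring (60 mm outside diameter, 12 mm thick): 85 mm from loupe_grip along its x axis, at the same level. z is the lens axis, upright when the loupe is level.
- loupe: The loupe as a whole (rigid, 162 mm long, 60 mm wide, 12 mm thick); origin under the lens centre on the underside, 6 mm below loupe_lens; x from handle to lens.
- board_stand: Fixed grey inspection stand, 160 x 80 x 8 mm, carrying a green circuit board (70 x 52 mm, top 16 mm up) and an aluminium focus post (8 mm thick, 134 mm high, 74 mm from the chip in the stand's +x direction). Origin under the middle of the base, z up.
- chip (a point): Middle of the top of the black square chip (16 x 16 mm) in the centre of the green board, 18 mm above the worktop.
- focus_line (a point): Centre of the red ring (18 mm diameter, 8 mm high, with a white line round its middle) on the focus post: its z is the focal height for the middle of the lens ring. It is set somewhere from 60 to 110 mm above the worktop, differently each time, and stays there.
- phone_open: Loose opened phone (148 x 73 x 10 mm) lying by the work; leave alone. Origin under its middle.
- kapton_roll: Loose orange tape roll lying flat (61 mm diameter, 12 mm high); leave alone. Origin under its middle.
- green_cap_bottle: Loose small bottle with a green cap (38 mm diameter, 48 mm high); leave alone. Origin under its middle.
There are look-alikes about, which are no part of the job. Leave any yellow look-alike of the loupe alone.

How it is judged:
On the way, in this order (a step that is already met when the one before it is completed fails the run):
1. the hasp is swung back past upright, the loupe still in its rest (value of joint hasp above 1.7 rad and z of loupe_lens in the frame of loupe_rest below 0.055 m), for 0.1 s.
2. the loupe is lifted clear of the rest in the gripper (z of loupe_lens in the frame of loupe_rest above 0.056 m and contact force between loupe and the fingers above 0.5 N and contact force between loupe and loupe_rest below 0.1 N), for 0.2 s.
At the end, for the whole second after the job is handed in: Held still by the fingers alone: lens centre within 10 mm of the chip centre seen from above, middle of the lens ring within 6 mm of the height of the focus line, lens upright within 0.1 rad; the loupe touches nothing else; the hasp lies swung right back (beyond 2.5 rad) (horizontal distance between loupe_lens and chip below 0.01 m and z of loupe_lens in the frame of focus_line between -0.006 and 0.006 m and angle between loupe_lens's own z axis and vertical below 0.1 rad and contact force between loupe and the fingers above 0.5 N and contact force between loupe and board_stand below 0.1 N and contact force between loupe and loupe_rest below 0.1 N and contact force between loupe and phone_open below 0.1 N and contact force between loupe and kapton_roll below 0.1 N and contact force between loupe and green_cap_bottle below 0.1 N and linear speed of loupe below 0.02 m/s and angular speed of loupe below 0.15 rad/s and value of joint hasp above 2.5 rad); the arm keeps its last pose, push and grip.
It fails at once if the board stand or its post is touched (over 1 N) by the robot or the loupe (contact force between any of loupe, the fingers, the arm and board_stand above 1 N).
It fails at once if the phone, tape roll or bottle is moved by more than 20 mm (distance of any of phone_open, kapton_roll, green_cap_bottle from where it was at the start of the episode above 0.02 m).
It also fails if it takes over 61 s, if anything falls off the work surface, if the arm or the gripper's body presses on something with over 40 N, if the wrist force passes 120 N, or if a joint passes its speed limit or range.

### The arm

A 7-joint arm with a two-finger parallel gripper is mounted at the origin on a cart in front of the work surface, level with it; the furniture and walls round the work are solid. World frame = base frame: x ahead of the robot, y to its left, z up, the work surface at z = 0. Lengths are in m, angles in rad, forces in N, time in s.
With the tool pointing down it reaches from about 0.4 to 0.925 m from the base axis. Payload 4.1 kg.
Tool frame: the origin (TCP) lies between the finger pads; the fingertips stand 22 mm ahead of it and the grasp point (between the pads) lies 3 mm ahead of it; z points along the fingers, y is the line along which they close (so a half turn about z gives the same grasp; the last joint's range is limited). The gripper opens to 85 mm and grips with 20 to 120 N. Pads are 22 mm wide; open, the fingers measure 114 mm over their backs; the gripper's body (76 mm by 85 mm) begins 54 mm behind the grasp point. The pads swing forward as they close: fully open they stand 13 mm farther back than shut.
Start: joints at [1.078, 0.398, 0.045, 1.537, -0.019, 1.207, -0.051], TCP at [0.249, -0.6, 0.253] pointing down, gripper open.
Joint ranges: [-2.82, 2.82], [-0.49, 2.23], [-1.37, 1.46], [0, 2.46], [-1.36, 4.5], [0.23, 2], [-2.94, 2.94]. Speed limits (rad/s): [2.57, 2.57, 3.14, 3.14, 3.14, 3.14, 3.14].

### API

Orientations are given as a 3x3 rotation matrix whose columns are the frame's x, y, z axes.
In Python, from cell import status, grab_frame, camera_params, sign_off, spotter gives the robot as it stands.
- The arm moves only by the tool send_rows, never from a script. Its argument "targets" is a list of rows, each an object with "jaw": the opening in per cent of the stroke, from 0 (shut) to 100 (fully open); "slide": the shift along the tool's x, y, z in cm, a list of three; "yaw": the turn about the tool's z in rad. A call has 1 to 5 rows; each row shifts and turns the commanded pose from where the row before left it, along the tool's axes as they then stand; what a row does not reach is not made up. A row lasts 1/10 s, in which the tool goes at most 50 mm and 8.59 degrees, less where a joint would pass 70% of its speed; a pose out of reach is approached as far as the arm can. A call is refused whole if a number of a shift passes 5 or a number of a turn 0.15, either way. A call with a gripper value outside its range is refused whole. The fingers move at their own pace and stop on an object; the grip force is fixed at half the most. Time passes only in rows, so rows that do not move let the fingers close. It gives the time, the measured TCP pose, the force, the opening and the grip force at its end, in the units of the state.
- status.sense(): the state, without advancing time (a new reading comes with each control period).
- grab_frame(name): name is "side" or "top"; returns the picture (420x560x3 uint8, blue, green, red); there is no depth.
- camera_params(name): a dict with "mtx" (3x3 intrinsics, pixels), "rvec" (rotation vector, rad) and "tvec" (3), from world to camera coordinates, as OpenCV has them. Camera axes: x right, y down, z forward; pixel columns grow to the right and rows downward; lengths in m; the calibration is good to about 2 mm. A picture is of the moment at which its call begins. camera_params takes no time and is no camera call.
- sign_off(): hands the job in; it is judged then, once.
Trained networks look in the newest picture that a camera, given by its name, has taken for a name from the list of things; names that differ only in an ending like _2 or _b are one class to them, and where a whole thing is asked for, a point or a joint stands for the part that bears it (a point fixed in the world has none). Each returns a list of dicts, best first, with "p" (0 to 1); they miss things now and then, are a little off and sometimes report something else, mostly with a low value. They report only what shows in the picture. A call takes as long as a camera call. They do not tell look-alikes from the thing itself.
- spotter.boxes_of(camera, label): "location" ([x, y, z] in m, in the coordinates of the camera as it stood for that picture, good to about 4 mm: the middle of the surface that is visible of it).
The state is a dict: "time": time; "q": joint angles; "qvel": joint speeds; "effort": joint torques, N m; "tcp_pos": TCP position; "eef_rot": TCP orientation; "wrist_force": force on the tool from outside, world axes, zero at the start; "ft_torque": the same for the moment, N m; "width": finger opening in m; "gripper_force": force on a finger pad.
Only numpy, scipy, OpenCV 4.12 (cv2) and the standard library are available. Lean on these libraries where they do the work, as an engineer would, in place of code of your own. Each camera call takes 0.05 s, during which the arm holds its last target. There are 200 camera calls.

## Working session

There is one attempt and no reset: what is moved stays moved. The work goes in short steps, Python scripts to look and compute and a tool call to move; the robot and the scene stay as the last step left them, time stands still between calls to the robot, and variables do not carry over. Pictures are saved under pics/ and viewed, at most 10 in all, crops included, and the job is handed in when it is done.

Besides the shell and the picture viewer there is one more tool, called by a JSON object that holds its "api" and its "payload". send_rows: Moves the arm, as the interface text tells. Its arguments: {"type":"object","properties":{"targets":{"type":"array","items":{"type":"object","properties":{"jaw":{"type":"number"},"slide":{"type":"array","items":{"type":"number"}},"yaw":{"type":"number"}}}}},"required":["targets"]}

```bash
mkdir -p pics
cat > h.py <<'E'
import numpy as np, cv2
from cell import status, grab_frame, camera_params, sign_off, spotter
def cam(n):
    p=camera_params(n); R=cv2.Rodrigues(np.array(p['rvec'],float))[0]; return np.array(p['mtx'],float),R,np.array(p['tvec'],float).ravel()
def toworld(n,l):
    K,R,t=cam(n); return R.T@(np.array(l)-t)
def px(n,w):
    K,R,t=cam(n); c=K@(R@np.array(w)+t); return c[:2]/c[2]
def ray(n,uv,z):
    K,R,t=cam(n); d=R.T@np.linalg.solve(K,[uv[0],uv[1],1]); o=-R.T@t; return o+d*(z-o[2])/d[2]
E
python3 - <<'E'
from h import *
ims=[grab_frame(n) for n in('top','side')]
for n,i in zip(('top','side'),ims): cv2.imwrite(f'pics/{n}0.png',i); print(n,(-cam(n)[1].T@cam(n)[2]).round(3))
for l in ['loupe_rest','loupe','hasp','hasp_knob','chip','board_stand','focus_line','loupe_grip','loupe_lens','phone_open','kapton_roll','green_cap_bottle']:
  for n in('top','side'):
    print(l,n,[(round(d['p'],2),toworld(n,d['location']).round(3).tolist(),px(n,toworld(n,d['location'])).round().tolist()) for d in spotter.boxes_of(n,l)[:3]])
s=status.sense();print(s['time'],s['tcp_pos'],s['eef_rot'],s['width'])
E
```

```text
top [ 0.28  -0.029  1.129]
side [0.284 0.715 0.8  ]
loupe_rest top [(0.77, [0.557, 0.046, 0.012], [235.0, 205.0])]
loupe_rest side [(0.75, [0.557, 0.078, 0.01], [250.0, 257.0]), (0.43, [0.595, -0.253, 0.006], [280.0, 171.0])]
loupe top [(0.85, [0.602, 0.262, 0.008], [156.0, 199.0]), (0.79, [0.601, 0.048, 0.046], [232.0, 187.0])]
loupe side [(0.78, [0.6, 0.057, 0.046], [235.0, 235.0]), (0.78, [0.598, 0.272, 0.009], [196.0, 321.0])]
hasp top [(0.52, [0.574, 0.057, 0.052], [229.0, 196.0])]
hasp side [(0.57, [0.577, 0.073, 0.048], [242.0, 242.0])]
hasp_knob top [(0.56, [0.572, 0.058, 0.055], [228.0, 197.0])]
hasp_knob side [(0.75, [0.56, 0.081, 0.01], [248.0, 258.0]), (0.67, [0.573, 0.075, 0.056], [243.0, 241.0]), (0.43, [0.599, 0.055, 0.048], [236.0, 235.0])]
chip top [(0.7, [0.597, -0.263, 0.015], [344.0, 179.0]), (0.22, [0.606, 0.05, 0.046], [231.0, 185.0])]
chip side [(0.9, [0.597, -0.254, 0.005], [279.0, 171.0])]
board_stand top [(0.92, [0.597, -0.265, 0.009], [344.0, 180.0])]
board_stand side [(0.61, [0.596, -0.259, 0.005], [280.0, 170.0])]
focus_line top []
focus_line side [(0.53,
[... 439 characters left out ...]
 [0.599, 0.271, 0.004], [196.0, 322.0]), (0.61, [0.6, 0.062, 0.041], [234.0, 238.0])]
phone_open top [(0.78, [0.355, -0.093, 0.01], [294.0, 273.0])]
phone_open side [(0.94, [0.357, -0.086, 0.009], [350.0, 230.0])]
kapton_roll top [(0.81, [0.553, -0.087, 0.012], [283.0, 201.0])]
kapton_roll side [(0.66, [0.553, -0.073, 0.014], [273.0, 214.0])]
green_cap_bottle top [(0.75, [0.628, -0.097, 0.04], [284.0, 172.0])]
green_cap_bottle side [(0.55, [0.637, -0.083, 0.029], [243.0, 199.0])]
1.3 [ 0.24944229 -0.60026384  0.25335174] [[ 9.23432321e-01  3.83761313e-01  5.23508651e-05]
 [ 3.83761317e-01 -9.23432315e-01 -1.09692424e-04]
 [ 6.24677196e-06  1.21383766e-04 -9.99999993e-01]] 0.08525400527213262
```

View pics/top0.png

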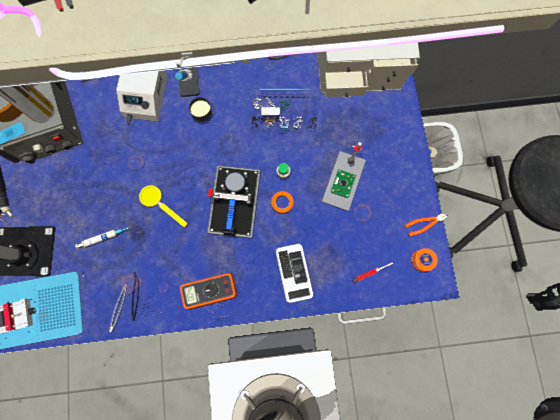

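View pics/side0.png

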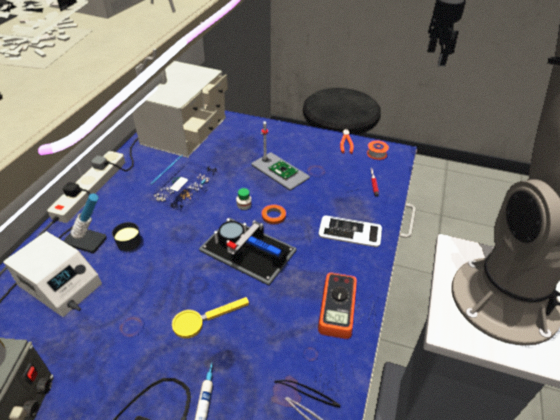

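The top picture shows the rest with the blue-handled loupe at (233,200) and the red hasp knob at (210,193). The board is at (343,182) and its post at (355,152). The yellow look-alike at (163,203) is out, because the job's loupe has a blue handle and sits in the rest. I'll confirm with one enlarged crop.

Run:
```python
from h import *
a=cv2.imread('pics/top0.png');b=cv2.imread('pics/side0.png')
def c(i,x,y,w,h,s): return cv2.resize(i[y:y+h,x:x+w],None,fx=s,fy=s,interpolation=cv2.INTER_CUBIC)
o=np.vstack([np.hstack([c(a,195,155,80,60*5//5+25,3.5)[:298],c(a,315,135,60,85,3.5)[:298]]),np.hstack([c(b,195,210,110,75,4)[:,:280],c(b,245,115,70,85,3.5)[:300,:210]]) if 0 else np.hstack([c(b,195,210,80,85,3.5),c(b,250,115,60,85,3.5)])[:298]])
print(o.shape); cv2.imwrite('pics/crop0.png',o)
```

```text
(596, 490, 3)
```

View pics/crop0.png

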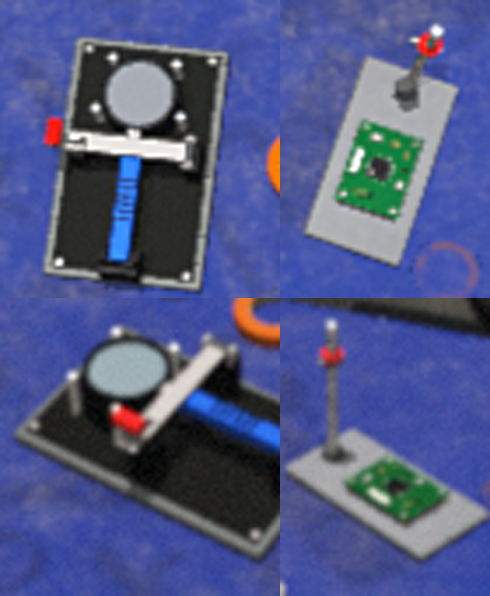

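The crop confirms it: blue handle under the steel hasp, red knob at the catch end, red ring on the focus post near side (264,131). Next I'll fit the poses.

Run:
```python
from h import *
from scipy.optimize import least_squares
I={n:cv2.imread(f'pics/{n}0.png') for n in('top','side')}
def red(n,x,y,w,h):
    c=I[n][y:y+h,x:x+w].astype(float); m=np.clip(c[...,2]-np.maximum(c[...,1],c[...,0])-50,0,None)
    v,u=np.mgrid[y:y+h,x:x+w]; return (u*m).sum()/m.sum(),(v*m).sum()/m.sum()
q=lambda o,X,Y:((X+.5)/3.5-.5+o[0],(Y+.5)/3.5-.5+o[1])
T=(195,155);S=(195,210);T2=(315,135);S2=(250,115)
kt,ks=red('top',200,182,17,20),red('side',220,235,18,16); rt,rs=red('top',348,138,18,16),red('side',257,123,16,15)
print(kt,ks,rt,rs)
W=lambda p,l:np.array([p[0]+np.cos(p[2])*l[0]-np.sin(p[2])*l[1],p[1]+np.sin(p[2])*l[0]+np.cos(p[2])*l[1],l[2]])
obs=[('top',kt,(0,.057,.071)),('side',ks,(0,.057,.071)),('top',q(T,140,95),(.045,0,.048)),('side',q(S,127,70),(.045,0,.048)),
('top',q(T,80,38),(.098,.062,.01)),('top',q(T,228,52),(.098,-.062,.01)),('top',q(T,196,291),(-.098,-.062,.01)),('top',q(T,45,273),(-.098,.062,.01))]
def fit(obs,p0):
    f=lambda p:np.concatenate([px(n,W(p,l))-uv for n,uv,l in obs]); r=least_squares(f,p0,loss='soft_l1'); print(r.x.round(4)); print(f(r.x).reshape(-1,2).round(1).tolist()); return r.x
pr=fit(obs,[.557,.05,0])
o2=[('top',q(T2,98,168),(0,0,.018)),('side',q(S2,118,190),(0,0,.018)),('top',q(T2,85,58),(.08,.04,.008)),('top',q(T2,178,92),(.08,-.04,.008)),('top',q(T2,118,264),(-.08,-.04,.008)),('top',q(T2,23,234),(-.08,.04,.008))]
ps=fit(o2,[.597,-.263,-.3])
post=W(ps,(.074,0,0)); print('post',post)
f=lambda X:np.concatenate([px('top',X)-rt,px('side',X)-rs]); r=least_squares(f,[*post[:2],.09]);print('ring',r.x,r.fun)
f=lambda z:px('side',[*post[:2],z[0]])-rs; r=least_squares(f,[.09]);print('ring z side',r.x,r.fun, 'posttop px',px('side',[*post[:2],.134]))
for l in [(0,.057,.071),(.045,0,.042),(-.04,0,.042),(0,-.044,.053)]: print(l,W(pr,l).round(4))
```

```text
(np.float64(209.95455563017686), np.float64(192.10342511752853)) (np.float64(231.30385321100917), np.float64(244.32587155963301)) (np.float64(356.84761597938143), np.float64(147.7264819587629)) (np.float64(264.11954022988505), np.float64(130.9463601532567))
[ 0.5721  0.0495 -0.2329]
[[-0.2, 0.2], [1.0, -0.2], [-0.3, -0.8], [0.8, -1.6], [-1.1, -1.0], [0.2, -0.0], [0.4, 0.0], [-1.7, -0.1]]
[ 0.5918 -0.2618 -0.4696]
[[1.3, -2.2], [-1.5, -2.9], [-0.2, 0.4], [0.0, -0.1], [-0.3, 2.4], [-0.6, 1.2]]
post [ 0.65778827 -0.29531956  0.        ]
ring [ 0.65373527 -0.29130192  0.10221452] [-0.09581181 -0.38693962  0.39438067  0.15005046]
ring z side [0.09933414] [-0.47647284  0.00531829] posttop px [263.52235693 120.13705801]
(0, 0.057, 0.071) [0.5853 0.105  0.071 ]
(0.045, 0, 0.042) [0.6159 0.0391 0.042 ]
(-0.04, 0, 0.042) [0.5332 0.0588 0.042 ]
(0, -0.044, 0.053) [0.562  0.0067 0.053 ]
```

Run:
```python
from h import *
from scipy.optimize import least_squares
I={n:cv2.imread(f'pics/{n}0.png') for n in('top','side')}
def green(n,x,y,w,h):
    c=I[n][y:y+h,x:x+w].astype(float); m=((c[...,1]-np.maximum(c[...,2],c[...,0]))>25).astype(np.uint8)
    k=cv2.convexHull(cv2.findNonZero(m)); M=cv2.moments(k); return M['m10']/M['m00']+x,M['m01']/M['m00']+y,cv2.minAreaRect(k)
def dark(n,x,y,w,h):
    c=cv2.cvtColor(I[n][y:y+h,x:x+w],6).astype(float); m=np.clip(75-c,0,None); v,u=np.mgrid[y:y+h,x:x+w]; return (u*m).sum()/m.sum(),(v*m).sum()/m.sum()
for n,a,b in(('top',(325,165,40,40),(336,176,13,13)),('side',(260,150,45,40),(276,163,14,12))):
    g=green(n,*a); d=dark(n,*b); print(n,g,ray(n,g[:2],.016).round(4),d,ray(n,d,.018).round(4))
```

```text
top (342.8645953202915, 183.03759110088225, ((17.850000381469727, 17.950000762939453), (18.657438278198242, 24.03331184387207), 18.434947967529297)) [ 0.5853 -0.2582  0.016 ] (np.float64(343.08), np.float64(182.442)) [ 0.5864 -0.2587  0.018 ]
side (282.70737913486005, 169.03498727735368, ((22.576923370361328, 18.884614944458008), (24.68415641784668, 13.590153694152832), 33.690067291259766)) [ 0.5861 -0.2522  0.016 ] (np.float64(283.1795865633075), np.float64(168.28811369509043)) [ 0.5851 -0.2534  0.018 ]
```

Rest, chip and ring agree to a few mm: knob (0.585, 0.105, 0.071), chip (0.586, -0.256), ring z about 0.101. First I'll move above the knob and turn so the jaws close along the hinge axis, gripping the knob's ends so it can pivot in the pads.

{"api": "send_rows", "payload": {"targets": [{"jaw": 100, "slide": [2.9, -2.6, 0], "yaw": 0}, {"jaw": 100, "slide": [2.9, -2.6, 0], "yaw": 0}, {"jaw": 100, "slide": [2.9, -2.6, 0], "yaw": 0}, {"jaw": 100, "slide": [2.9, -2.6, 0], "yaw": 0}, {"jaw": 100, "slide": [2.9, -2.6, 0], "yaw": 0}]}}

```text
time: 1.8
tcp_pos: [0.334, -0.4232, 0.2535]
eef_rot: [[0.923, 0.384, 0.0], [0.384, -0.923, -0.001], [0.0, 0.001, -1.0]]
wrist_force: [0.5, -0.2, 0.2]
width: 0.0856
gripper_force: 0.0
```

{"api": "send_rows", "payload": {"targets": [{"jaw": 100, "slide": [2.9, -2.6, 0], "yaw": 0}, {"jaw": 100, "slide": [2.9, -2.6, 0], "yaw": 0}, {"jaw": 100, "slide": [2.9, -2.6, 0], "yaw": 0}, {"jaw": 100, "slide": [2.9, -2.6, 0], "yaw": 0}, {"jaw": 100, "slide": [2.9, -2.6, 0], "yaw": 0}]}}

```text
time: 2.3
tcp_pos: [0.418, -0.2475, 0.2536]
eef_rot: [[0.924, 0.384, 0.001], [0.384, -0.924, -0.001], [0.0, 0.001, -1.0]]
wrist_force: [0.1, 0.0, -0.1]
width: 0.0856
gripper_force: 0.0
```

{"api": "send_rows", "payload": {"targets": [{"jaw": 100, "slide": [2.9, -2.6, 0], "yaw": 0}, {"jaw": 100, "slide": [2.9, -2.6, 0], "yaw": 0}, {"jaw": 100, "slide": [2.9, -2.6, 0], "yaw": 0}, {"jaw": 100, "slide": [2.9, -2.6, 0], "yaw": 0}, {"jaw": 100, "slide": [2.9, -2.6, 0], "yaw": 0}]}}

```text
time: 2.8
tcp_pos: [0.502, -0.0718, 0.2536]
eef_rot: [[0.924, 0.384, 0.001], [0.384, -0.924, -0.0], [0.001, 0.001, -1.0]]
wrist_force: [1.1, -0.7, -0.2]
width: 0.0852
gripper_force: 0.0
```

{"api": "send_rows", "payload": {"targets": [{"jaw": 100, "slide": [0, 0, 0], "yaw": -0.13}, {"jaw": 100, "slide": [0, 0, 0], "yaw": -0.13}, {"jaw": 80, "slide": [0, 0, 0], "yaw": -0.13}, {"jaw": 60, "slide": [0, 0, 0], "yaw": -0.13}, {"jaw": 50, "slide": [0, 0, 0], "yaw": -0.13}]}}

```text
time: 3.3
tcp_pos: [0.5015, -0.0732, 0.2534]
eef_rot: [[0.498, 0.867, 0.0], [0.867, -0.498, -0.0], [-0.0, 0.0, -1.0]]
wrist_force: [-0.3, -0.3, -0.1]
width: 0.0441
gripper_force: 0.0
```

{"api": "send_rows", "payload": {"targets": [{"jaw": 50, "slide": [0, 0, 0], "yaw": -0.13}, {"jaw": 50, "slide": [0, 0, 0], "yaw": -0.13}, {"jaw": 50, "slide": [0, 0, 0], "yaw": -0.03}, {"jaw": 50, "slide": [0, 0, 0], "yaw": 0}]}}

```text
time: 3.7
tcp_pos: [0.5015, -0.0733, 0.2534]
eef_rot: [[0.237, 0.972, 0.0], [0.972, -0.237, -0.0], [-0.0, 0.0, -1.0]]
wrist_force: [0.5, -0.6, 0.3]
width: 0.0428
gripper_force: 0.0
```

{"api": "send_rows", "payload": {"targets": [{"jaw": 50, "slide": [3.86, 0.78, 0], "yaw": 0}, {"jaw": 50, "slide": [3.86, 0.78, 0], "yaw": 0}, {"jaw": 50, "slide": [3.86, 0.78, 0], "yaw": 0}, {"jaw": 50, "slide": [3.86, 0.78, 0], "yaw": 0}, {"jaw": 50, "slide": [3.86, 0.78, 0], "yaw": 0}]}}

```text
time: 4.2
tcp_pos: [0.5853, 0.1065, 0.2533]
eef_rot: [[0.237, 0.971, 0.0], [0.971, -0.237, -0.0], [-0.0, 0.0, -1.0]]
wrist_force: [0.1, -1.0, -0.5]
width: 0.0428
gripper_force: 0.0
```

{"api": "send_rows", "payload": {"targets": [{"jaw": 50, "slide": [0, 0, 4], "yaw": 0}, {"jaw": 50, "slide": [0, 0, 4], "yaw": 0}, {"jaw": 50, "slide": [0, 0, 3.3], "yaw": 0}, {"jaw": 50, "slide": [0, 0, 0], "yaw": 0}]}}

```text
time: 4.6
tcp_pos: [0.581, 0.1041, 0.1355]
eef_rot: [[0.236, 0.972, -0.01], [0.972, -0.236, -0.002], [-0.005, -0.009, -1.0]]
wrist_force: [-0.7, -1.0, -1.1]
width: 0.0425
gripper_force: 0.0
```

Run:
```python
from h import *
print(status.sense()['tcp_pos'])
a=grab_frame('top');b=grab_frame('side')
c=lambda i,x,y:cv2.resize(i[y:y+90,x:x+90],None,fx=4.4,fy=4.4,interpolation=cv2.INTER_CUBIC)
cv2.imwrite('pics/knob1.png',np.hstack([c(a,180,150),c(b,190,190)]))
```

```text
[0.58103803 0.1040625  0.13545721]
```

View pics/knob1.png

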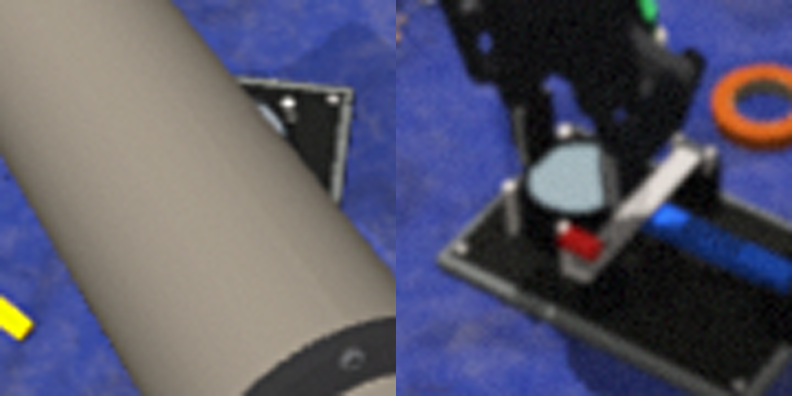

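The side crop shows both fingers above the knob (side px 232,245), straddling it. The arm hides the top view. Going down, then closing.

{"api": "send_rows", "payload": {"targets": [{"jaw": 50, "slide": [0, 0.2, 2], "yaw": 0}, {"jaw": 50, "slide": [0, 0, 2], "yaw": 0}, {"jaw": 50, "slide": [0, 0, 1.8], "yaw": 0}, {"jaw": 50, "slide": [0, 0, 0], "yaw": 0}, {"jaw": 50, "slide": [0, 0, 0], "yaw": 0}]}}

```text
time: 5.2
tcp_pos: [0.5882, 0.1051, 0.0844]
eef_rot: [[0.235, 0.972, 0.003], [0.972, -0.235, 0.001], [0.001, 0.003, -1.0]]
wrist_force: [0.3, -0.0, 0.8]
width: 0.0425
gripper_force: 0.0
```

{"api": "send_rows", "payload": {"targets": [{"jaw": 0, "slide": [0, 0, 0], "yaw": 0}, {"jaw": 0, "slide": [0, 0, 0], "yaw": 0}, {"jaw": 0, "slide": [0, 0, 0], "yaw": 0}, {"jaw": 0, "slide": [0, 0, 0], "yaw": 0}, {"jaw": 0, "slide": [0, 0, 0], "yaw": 0}]}}

```text
time: 5.7
tcp_pos: [0.5855, 0.106, 0.0844]
eef_rot: [[0.234, 0.972, -0.002], [0.972, -0.234, 0.0], [-0.0, -0.002, -1.0]]
wrist_force: [-6.4, 1.3, 9.1]
width: 0.018
gripper_force: 58.4
```

{"api": "send_rows", "payload": {"targets": [{"jaw": 0, "slide": [-0.38, 0, -1.49], "yaw": 0}, {"jaw": 0, "slide": [-0.6, 0, -1.41], "yaw": 0}, {"jaw": 0, "slide": [-0.81, 0, -1.31], "yaw": 0}, {"jaw": 0, "slide": [0, 0, 0], "yaw": 0}]}}

```text
time: 6.1
tcp_pos: [0.5807, 0.0857, 0.1258]
eef_rot: [[0.237, 0.971, -0.003], [0.971, -0.237, -0.001], [-0.002, -0.003, -1.0]]
wrist_force: [-5.2, 0.7, -4.0]
width: 0.0178
gripper_force: 59.2
```

Knob held and following the arc with low forces, so I'll continue.

{"api": "send_rows", "payload": {"targets": [{"jaw": 0, "slide": [-0.99, 0, -1.18], "yaw": 0}, {"jaw": 0, "slide": [-1.15, 0, -1.01], "yaw": 0}, {"jaw": 0, "slide": [-1.3, 0, -0.83], "yaw": 0}, {"jaw": 0, "slide": [-1.4, 0, -0.63], "yaw": 0}, {"jaw": 0, "slide": [0, 0, 0], "yaw": 0}]}}

```text
time: 6.6
tcp_pos: [0.5696, 0.0371, 0.1614]
eef_rot: [[0.239, 0.971, -0.003], [0.971, -0.239, -0.001], [-0.002, -0.002, -1.0]]
wrist_force: [-4.7, 0.8, -7.6]
width: 0.0171
gripper_force: 58.6
```

{"api": "send_rows", "payload": {"targets": [{"jaw": 0, "slide": [-1.48, 0, -0.41], "yaw": 0}, {"jaw": 0, "slide": [-1.53, 0, -0.18], "yaw": 0}, {"jaw": 0, "slide": [-1.54, 0, 0.05], "yaw": 0}, {"jaw": 0, "slide": [-1.51, 0, 0.27], "yaw": 0}, {"jaw": 0, "slide": [0, 0, 0], "yaw": 0}]}}

```text
time: 7.1
tcp_pos: [0.5563, -0.0215, 0.1649]
eef_rot: [[0.237, 0.971, -0.0], [0.971, -0.237, -0.002], [-0.002, 0.0, -1.0]]
wrist_force: [-6.7, 2.4, 0.9]
width: 0.0146
gripper_force: 58.6
```

{"api": "send_rows", "payload": {"targets": [{"jaw": 0, "slide": [-1.45, 0, 0.5], "yaw": 0}, {"jaw": 0, "slide": [-1.37, 0, 0.71], "yaw": 0}, {"jaw": 0, "slide": [-1.24, 0, 0.91], "yaw": 0}, {"jaw": 0, "slide": [0, 0, 0], "yaw": 0}, {"jaw": 0, "slide": [0, 0, 0], "yaw": 0}]}}

```text
time: 7.6
tcp_pos: [0.547, -0.0625, 0.1449]
eef_rot: [[0.237, 0.971, -0.0], [0.971, -0.237, -0.005], [-0.005, 0.001, -1.0]]
wrist_force: [-9.7, -2.9, 9.6]
width: 0.0136
gripper_force: 58.4
```

Run:
```python
from h import *
a=grab_frame('top');b=grab_frame('side')
c=lambda i,x,y:cv2.resize(i[y:y+100,x:x+100],None,fx=4,fy=4,interpolation=cv2.INTER_CUBIC)
cv2.imwrite('pics/hasp2.png',np.hstack([c(a,190,150),c(b,190,180)]))
```

```text
(no output)
```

View pics/hasp2.png

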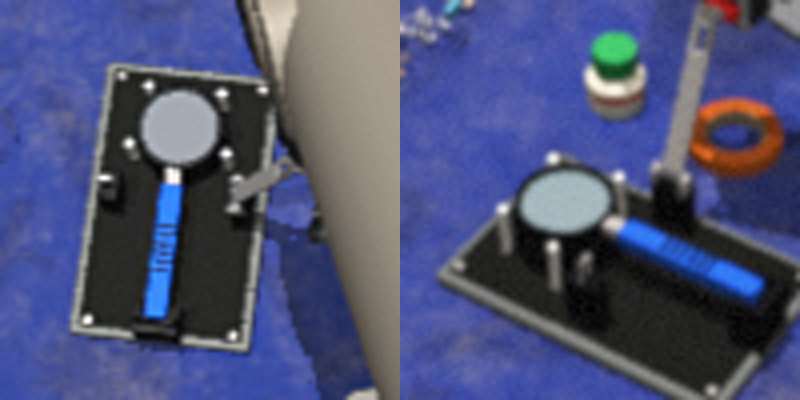

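The hasp is well past upright (side px 360,205) and the loupe is still seated. I'll release it to fall open and retreat upward.

{"api": "send_rows", "payload": {"targets": [{"jaw": 70, "slide": [0, 0, 0], "yaw": 0}, {"jaw": 70, "slide": [0, 0, 0], "yaw": 0}, {"jaw": 70, "slide": [0, 0, 0], "yaw": 0}, {"jaw": 70, "slide": [0, 0, -3], "yaw": 0}, {"jaw": 70, "slide": [0, 0, -4], "yaw": 0}]}}

```text
time: 8.2
tcp_pos: [0.5467, -0.0582, 0.2118]
eef_rot: [[0.234, 0.972, -0.003], [0.972, -0.234, 0.001], [-0.0, -0.003, -1.0]]
wrist_force: [1.2, -1.1, 1.0]
width: 0.0596
gripper_force: 0.0
```

{"api": "send_rows", "payload": {"targets": [{"jaw": 70, "slide": [0, 0, -3], "yaw": 0.14}, {"jaw": 70, "slide": [0, 0, 0], "yaw": 0.14}, {"jaw": 70, "slide": [0, 0, 0], "yaw": 0.14}, {"jaw": 70, "slide": [0, 0, 0], "yaw": 0.14}, {"jaw": 70, "slide": [0, 0, 0], "yaw": 0.14}]}}

```text
time: 8.7
tcp_pos: [0.5483, -0.0581, 0.2432]
eef_rot: [[0.809, 0.588, 0.003], [0.588, -0.809, -0.0], [0.002, 0.002, -1.0]]
wrist_force: [-0.9, -0.7, 0.2]
width: 0.0598
gripper_force: 0.0
```

{"api": "send_rows", "payload": {"targets": [{"jaw": 70, "slide": [0, 0, 0], "yaw": 0.14}, {"jaw": 70, "slide": [0, 0, 0], "yaw": 0.14}, {"jaw": 70, "slide": [0, 0, 0], "yaw": 0.14}, {"jaw": 70, "slide": [0, 0, 0], "yaw": 0.14}, {"jaw": 70, "slide": [0, 0, 0], "yaw": 0.14}]}}

```text
time: 9.2
tcp_pos: [0.5483, -0.0581, 0.243]
eef_rot: [[0.997, -0.071, 0.003], [-0.071, -0.997, -0.0], [0.003, 0.0, -1.0]]
wrist_force: [-0.3, 0.3, -0.5]
width: 0.0597
gripper_force: 0.0
```

{"api": "send_rows", "payload": {"targets": [{"jaw": 60, "slide": [0, 0, 0], "yaw": 0.14}, {"jaw": 60, "slide": [0, 0, 0], "yaw": 0.03}, {"jaw": 60, "slide": [0, 0, 0], "yaw": 0}]}}

```text
time: 9.5
tcp_pos: [0.5479, -0.058, 0.2428]
eef_rot: [[0.973, -0.232, 0.001], [-0.232, -0.973, -0.0], [0.001, -0.0, -1.0]]
wrist_force: [-0.0, 0.2, -0.2]
width: 0.051
gripper_force: 0.0
```

Run:
```python
from h import *
a=grab_frame('top');b=grab_frame('side');cv2.imwrite('pics/t3.png',a);cv2.imwrite('pics/s3.png',b)
c=lambda i,x,y:cv2.resize(i[y:y+100,x:x+100],None,fx=4,fy=4,interpolation=cv2.INTER_CUBIC)
cv2.imwrite('pics/hasp3.png',np.hstack([c(a,190,150),c(b,190,180)]))
for n in('top','side'):
    for l in('loupe','loupe_lens','loupe_grip'): print(n,l,[(round(d['p'],2),toworld(n,d['location']).round(3).tolist()) for d in spotter.boxes_of(n,l)[:3]])
```

```text
top loupe [(0.74, [0.602, 0.05, 0.043]), (0.71, [0.602, 0.263, 0.004])]
top loupe_lens [(0.79, [0.605, 0.049, 0.046]), (0.69, [0.601, 0.259, 0.006])]
top loupe_grip [(0.98, [0.603, 0.05, 0.045]), (0.95, [0.597, 0.269, 0.007]), (0.49, [0.597, -0.265, 0.012])]
side loupe [(0.82, [0.598, 0.056, 0.049]), (0.79, [0.599, 0.269, 0.009])]
side loupe_lens [(0.76, [0.597, 0.059, 0.041]), (0.65, [0.601, 0.273, 0.009])]
side loupe_grip [(0.67, [0.594, 0.271, 0.009]), (0.58, [0.599, 0.056, 0.045])]
```

View pics/hasp3.png

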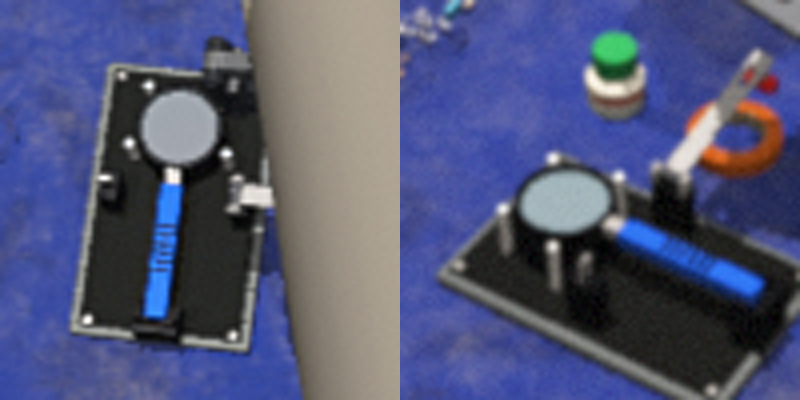

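The hasp lies fully open (side px about 370,210) and the loupe is undisturbed. Now I'll measure the handle line.

Run:
```python
from h import *
q=lambda o,X,Y:((X+.5)/4-.5+o[0],(Y+.5)/4-.5+o[1])
for n,o,L,E,N in(('top',(190,150),(180,127),(156,316),(174,175)),('side',(190,180),(566,None),None,None)):
    if n=='top':
        L,E,N=[ray(n,q(o,*v),.048) for v in(L,E,N)]
    else: L,E,N=ray(n,q(o,565-400,199),.048),ray(n,q(o,757-400,288),.048),ray(n,q(o,622-400,228),.048)
    d=L-E; print(n,L.round(4),E.round(4),N.round(4),np.hypot(*d[:2]),np.arctan2(d[1],d[0]),(L-.085*d/np.linalg.norm(d)).round(4))
s=status.sense();print(s['tcp_pos'])
I=cv2.imread('pics/t3.png').astype(int)[185:235,215:250]; m=((I[...,0]>170)&(I[...,1]>80)&(I[...,2]<90)).astype(np.uint8); pts=cv2.findNonZero(m).reshape(-1,2)+[215,185]
w=np.array([ray('top',p,.048)[:2] for p in pts]); c=w.mean(0); v=np.linalg.svd(w-c)[2][0]; print(len(pts),c,v,np.arctan(v[1]/v[0]),np.ptp((w-c)@v))
```

```text
top [0.6148 0.0385 0.048 ] [0.4875 0.0665 0.048 ] [0.5819 0.0457 0.048 ] 0.13040838830833287 -0.21629776386745875 [0.5318 0.0568 0.048 ]
side [0.616  0.0437 0.048 ] [0.4889 0.0724 0.048 ] [0.5762 0.0544 0.048 ] 0.13035408970509169 -0.22188040766324812 [0.5331 0.0624 0.048 ]
[ 0.54733278 -0.05808462  0.24239442]
152 [0.53064237 0.05812567] [-0.9760107   0.21772254] -0.21948042333638218 0.08873450610330635
```

{"api": "send_rows", "payload": {"targets": [{"jaw": 60, "slide": [-1.4, -3.7, 0], "yaw": -0.014}, {"jaw": 60, "slide": [-1.4, -3.7, 0], "yaw": 0}, {"jaw": 60, "slide": [-1.4, -3.6, 0], "yaw": 0}, {"jaw": 60, "slide": [0, 0, 3], "yaw": 0}, {"jaw": 60, "slide": [0, 0, 3], "yaw": 0}]}}

```text
time: 10.4
tcp_pos: [0.5318, 0.0606, 0.1829]
eef_rot: [[0.976, -0.217, 0.003], [-0.217, -0.976, 0.001], [0.003, -0.001, -1.0]]
wrist_force: [0.8, 0.2, -0.6]
width: 0.0511
gripper_force: 0.0
```

{"api": "send_rows", "payload": {"targets": [{"jaw": 60, "slide": [0, 0, 3], "yaw": 0}, {"jaw": 60, "slide": [0, 0, 3], "yaw": 0}, {"jaw": 60, "slide": [0, 0, 3], "yaw": 0}, {"jaw": 60, "slide": [0, 0, 0], "yaw": 0}, {"jaw": 60, "slide": [0, 0, 0], "yaw": 0}]}}

```text
time: 10.9
tcp_pos: [0.5313, 0.0587, 0.0926]
eef_rot: [[0.975, -0.22, -0.0], [-0.22, -0.975, 0.0], [-0.0, 0.0, -1.0]]
wrist_force: [0.8, 0.5, 0.6]
width: 0.0508
gripper_force: 0.0
```

Now straight down to TCP z 0.045 and close.

{"api": "send_rows", "payload": {"targets": [{"jaw": 60, "slide": [0, 0, 2], "yaw": 0}, {"jaw": 60, "slide": [0, 0, 1.6], "yaw": 0}, {"jaw": 60, "slide": [0, 0, 1.2], "yaw": 0}, {"jaw": 60, "slide": [0, 0, 0], "yaw": 0}, {"jaw": 60, "slide": [0, 0, 0], "yaw": 0}]}}

```text
time: 11.4
tcp_pos: [0.532, 0.0587, 0.0454]
eef_rot: [[0.975, -0.22, 0.002], [-0.22, -0.975, 0.0], [0.002, -0.0, -1.0]]
wrist_force: [0.7, -0.3, 0.3]
width: 0.0511
gripper_force: 0.0
```

{"api": "send_rows", "payload": {"targets": [{"jaw": 0, "slide": [0, 0, 0], "yaw": 0}, {"jaw": 0, "slide": [0, 0, 0], "yaw": 0}, {"jaw": 0, "slide": [0, 0, 0], "yaw": 0}, {"jaw": 0, "slide": [0, 0, 0], "yaw": 0}, {"jaw": 0, "slide": [0, 0, 0], "yaw": 0}]}}

```text
time: 11.9
tcp_pos: [0.5319, 0.0588, 0.0453]
eef_rot: [[0.975, -0.22, 0.002], [-0.22, -0.975, -0.0], [0.002, -0.0, -1.0]]
wrist_force: [-1.1, 0.2, 5.8]
width: 0.0133
gripper_force: 59.2
```

Gripped, 13 mm against the 14 mm handle. Lifting straight up slowly.

{"api": "send_rows", "payload": {"targets": [{"jaw": 0, "slide": [0, 0, -0.7], "yaw": 0}, {"jaw": 0, "slide": [0, 0, -1], "yaw": 0}, {"jaw": 0, "slide": [0, 0, -1.3], "yaw": 0}, {"jaw": 0, "slide": [0, 0, -1.5], "yaw": 0}, {"jaw": 0, "slide": [0, 0, -1.5], "yaw": 0}]}}

```text
time: 12.4
tcp_pos: [0.5312, 0.0586, 0.1058]
eef_rot: [[0.975, -0.22, 0.001], [-0.22, -0.975, -0.0], [0.0, -0.0, -1.0]]
wrist_force: [-0.3, -0.3, -0.9]
width: 0.0129
gripper_force: 58.4
```

{"api": "send_rows", "payload": {"targets": [{"jaw": 0, "slide": [0, 0, -2.5], "yaw": 0}, {"jaw": 0, "slide": [0, 0, -2.5], "yaw": 0}, {"jaw": 0, "slide": [0, 0, -2.5], "yaw": 0}, {"jaw": 0, "slide": [0, 0, 0], "yaw": 0}, {"jaw": 0, "slide": [0, 0, 0], "yaw": 0}]}}

```text
time: 12.9
tcp_pos: [0.5312, 0.0586, 0.1803]
eef_rot: [[0.975, -0.22, 0.002], [-0.22, -0.975, -0.0], [0.002, -0.0, -1.0]]
wrist_force: [-0.7, -0.2, -0.6]
width: 0.0131
gripper_force: 58.4
```

Run:
```python
from h import *
a=grab_frame('top');b=grab_frame('side');cv2.imwrite('pics/t4.png',a);cv2.imwrite('pics/s4.png',b)
c=lambda i,x,y:cv2.resize(i[y:y+100,x:x+100],None,fx=4,fy=4,interpolation=cv2.INTER_CUBIC)
cv2.imwrite('pics/lift4.png',np.hstack([c(a,190,130),c(b,180,150)]))
s=status.sense();print(s['tcp_pos'],s['eef_rot'][:,2] if hasattr(s['eef_rot'],'shape') else s['eef_rot'],s['q'],s['time'])
```

```text
[0.53020934 0.05835572 0.17861088] [-1.83212072e-03 -4.81531408e-04 -9.99998206e-01] [ 0.10360127  0.27907123 -0.34712555  1.89148322  0.11226055  0.99170119
 -2.08579572] 13.0
```

View pics/lift4.png

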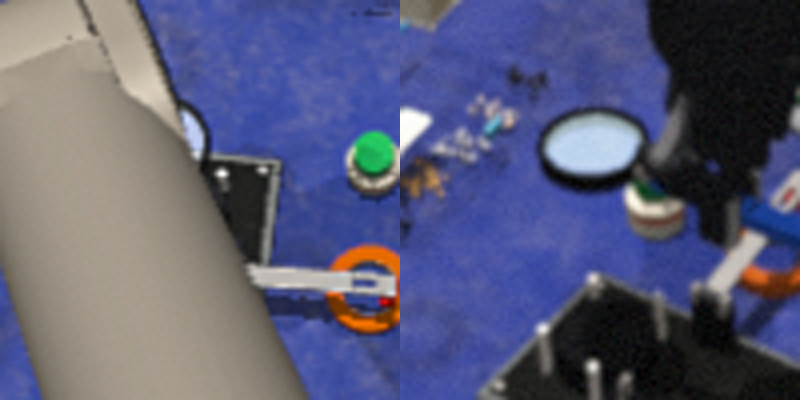

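The loupe is held level and clear of the rest, and the hasp is open. I'll turn so the lens stays visible to both cameras, then carry it over the board at a height above the post.

{"api": "send_rows", "payload": {"targets": [{"jaw": 0, "slide": [0, 0, 0], "yaw": -0.12}, {"jaw": 0, "slide": [0, 0, 0], "yaw": -0.12}, {"jaw": 0, "slide": [0, 0, 0], "yaw": -0.12}, {"jaw": 0, "slide": [0, 0, 0], "yaw": -0.12}, {"jaw": 0, "slide": [0, 0, 0], "yaw": -0.12}]}}

```text
time: 13.5
tcp_pos: [0.5301, 0.0584, 0.1779]
eef_rot: [[0.928, 0.374, -0.003], [0.374, -0.928, -0.0], [-0.003, -0.001, -1.0]]
wrist_force: [-0.5, 0.5, -0.7]
width: 0.0128
gripper_force: 58.4
```

{"api": "send_rows", "payload": {"targets": [{"jaw": 0, "slide": [0, 0, 0], "yaw": -0.12}, {"jaw": 0, "slide": [-1.8, 3, 0], "yaw": 0}, {"jaw": 0, "slide": [-1.8, 3, 0], "yaw": 0}, {"jaw": 0, "slide": [-1.8, 3, 0], "yaw": 0}, {"jaw": 0, "slide": [-1.8, 3, 0], "yaw": 0}]}}

```text
time: 14.0
tcp_pos: [0.524, -0.0825, 0.1781]
eef_rot: [[0.878, 0.478, -0.003], [0.478, -0.878, 0.0], [-0.002, -0.002, -1.0]]
wrist_force: [0.3, -0.1, -1.4]
width: 0.0129
gripper_force: 58.5
```

{"api": "send_rows", "payload": {"targets": [{"jaw": 0, "slide": [-1.8, 3, 0], "yaw": 0}, {"jaw": 0, "slide": [-1.8, 3, 0], "yaw": 0}, {"jaw": 0, "slide": [-1.8, 3, 0], "yaw": 0}, {"jaw": 0, "slide": [0, 0, 0], "yaw": 0}, {"jaw": 0, "slide": [0, 0, 0], "yaw": 0}]}}

```text
time: 14.5
tcp_pos: [0.5197, -0.1867, 0.1781]
eef_rot: [[0.88, 0.476, -0.003], [0.476, -0.88, 0.001], [-0.002, -0.002, -1.0]]
wrist_force: [0.3, 0.9, -1.9]
width: 0.0129
gripper_force: 58.6
```

{"api": "send_rows", "payload": {"targets": [{"jaw": 0, "slide": [-1.5, 2.3, 0], "yaw": 0}, {"jaw": 0, "slide": [-1.5, 2.3, 0], "yaw": 0}, {"jaw": 0, "slide": [-1.5, 2.3, 0], "yaw": 0}, {"jaw": 0, "slide": [-1.5, 2.4, 0], "yaw": 0}, {"jaw": 0, "slide": [0, 0, 0], "yaw": 0}]}}

```text
time: 15.0
tcp_pos: [0.5112, -0.2997, 0.1785]
eef_rot: [[0.881, 0.474, -0.002], [0.474, -0.881, -0.002], [-0.002, 0.001, -1.0]]
wrist_force: [0.2, -0.7, -1.0]
width: 0.0127
gripper_force: 58.7
```

Run:
```python
from h import *
a=grab_frame('top');b=grab_frame('side');cv2.imwrite('pics/t5.png',a);cv2.imwrite('pics/s5.png',b)
c=lambda i,x,y:cv2.resize(i[y:y+100,x:x+100],None,fx=4,fy=4,interpolation=cv2.INTER_CUBIC)
cv2.imwrite('pics/hold5.png',np.hstack([c(a,300,120),c(b,220,90)]))
s=status.sense();print(s['tcp_pos'],s['eef_rot'],s['time'])
R=np.array(s['eef_rot']);L=s['tcp_pos']+R@[.085,0,.0033];print('lens est',L,px('top',L),px('side',L))
```

```text
[ 0.51244947 -0.29502035  0.17864824] [[ 8.78197956e-01  4.78296353e-01 -9.73758783e-04]
 [ 4.78297344e-01 -8.78196228e-01  1.74270674e-03]
 [-2.16210112e-05 -1.99618774e-03 -9.99998007e-01]] 15.1
lens est [ 0.58709308 -0.25435933  0.17534641] [351.88487988 163.70735464] [283.79013084 119.21789257]
```

View pics/hold5.png

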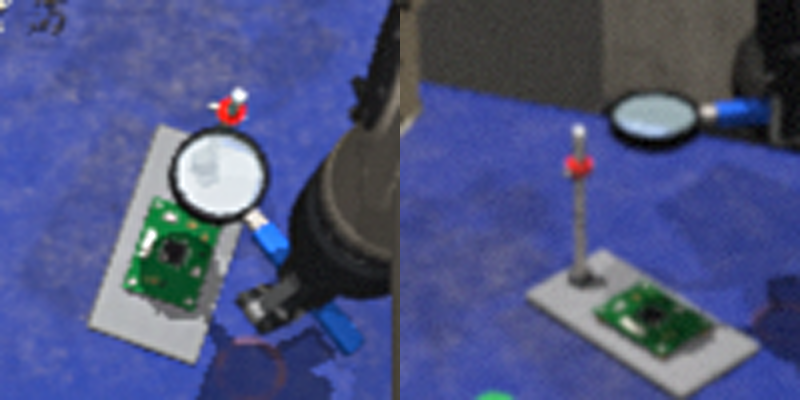

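Top shows the lens at (354,164), side at (284,120); the ring is at side (265,131) and the chip is clear of the post. I'll lower the loupe and remeasure once it has settled.

{"api": "send_rows", "payload": {"targets": [{"jaw": 0, "slide": [0, 0, 1.8], "yaw": 0}, {"jaw": 0, "slide": [0, 0, 1.8], "yaw": 0}, {"jaw": 0, "slide": [0, 0, 1.8], "yaw": 0}, {"jaw": 0, "slide": [0, 0, 1.8], "yaw": 0}, {"jaw": 0, "slide": [0, 0, 0], "yaw": 0}]}}

```text
time: 15.6
tcp_pos: [0.5111, -0.2927, 0.1047]
eef_rot: [[0.877, 0.481, -0.005], [0.481, -0.877, 0.004], [-0.002, -0.006, -1.0]]
wrist_force: [-0.7, 0.4, -1.2]
width: 0.0129
gripper_force: 58.7
```

{"api": "send_rows", "payload": {"targets": [{"jaw": 0, "slide": [0, 0, 0], "yaw": 0}, {"jaw": 0, "slide": [0, 0, 0], "yaw": 0}, {"jaw": 0, "slide": [0, 0, 0], "yaw": 0}, {"jaw": 0, "slide": [0, 0, 0], "yaw": 0}, {"jaw": 0, "slide": [0, 0, 0], "yaw": 0}]}}

```text
time: 16.1
tcp_pos: [0.5126, -0.2967, 0.108]
eef_rot: [[0.879, 0.477, 0.001], [0.477, -0.879, -0.001], [0.0, 0.001, -1.0]]
wrist_force: [-0.5, -0.2, -1.5]
width: 0.0132
gripper_force: 58.7
```

Run:
```python
from h import *
a=grab_frame('top');b=grab_frame('side');cv2.imwrite('pics/t6.png',a);cv2.imwrite('pics/s6.png',b)
c=lambda i,x,y:cv2.resize(i[y:y+80,x:x+66],None,fx=6,fy=6,interpolation=cv2.INTER_CUBIC)
cv2.imwrite('pics/hold6.png',np.hstack([c(a,320,130),c(b,250,105)]))
s=status.sense();print(s['tcp_pos'],s['time'])
R=np.array(s['eef_rot']);L=s['tcp_pos']+R@[.085,0,.0033];print('lens est',L,px('top',L),px('side',L))
```

```text
[ 0.51247108 -0.29661376  0.10769382] 16.2
lens est [ 0.58716253 -0.25603928  0.10440889] [347.47981896 172.69335245] [283.40893253 141.91300772]
```

View pics/hold6.png

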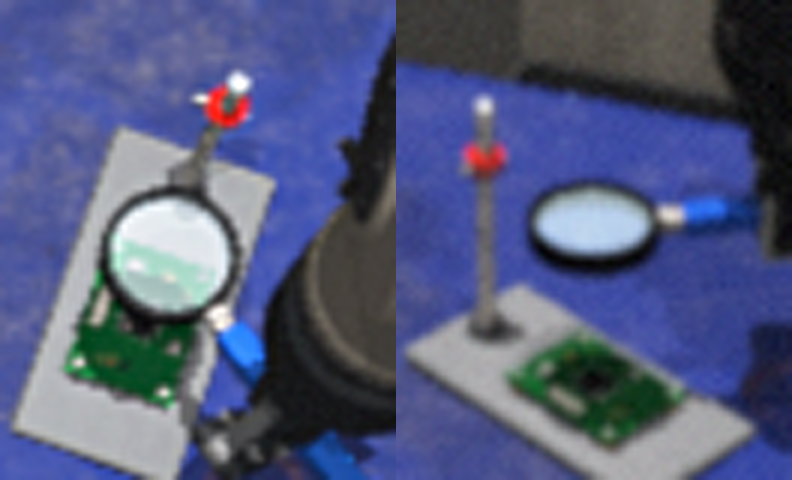

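Run:
```python
from h import *
from scipy.optimize import least_squares
L=np.array([.5872,-.2560,.1044]); lt,ls=np.array([347.9,171.9]),np.array([282.4,142.3])
bt,bs=lt-px('top',L),ls-px('side',L)
tri=lambda t,s:least_squares(lambda X:np.concatenate([px('top',X)-t,px('side',X)-s]),[.6,-.27,.08])
for nm,t,s in(('lens',lt,ls),('chip',(343.0,182.7),(283.0,168.6)),('ringc',(356.85,147.73),(264.12,130.95))):
    for b in(0,1):
        r=tri(np.array(t)-b*bt,np.array(s)-b*bs); print(nm,b,r.x.round(4),r.fun.round(2))
for n,(x,y,w,h) in(('top',(346,138,20,16)),('side',(256,123,17,16))):
  for f in('0','6'):
    I=cv2.imread(f'pics/{n[0]}6.png' if f=='6' else f'pics/{n}0.png')[y:y+h,x:x+w].astype(int); m=(I[...,2]-np.maximum(I[...,1],I[...,0])>60); v,u=np.nonzero(m); print(n,f,u.min()+x,u.max()+x,v.min()+y,v.max()+y,len(u))
for z in(.095,.1,.105): # ring pos from chip + 74mm heading -.47
    print(z,px('side',[.6515,-.2895,z]),px('top',[.6515,-.2895,z]))
print(status.sense()['tcp_pos'])
```

```text
lens 0 [ 0.5904 -0.2582  0.1009] [-0.02 -0.08  0.08  0.03]
lens 1 [ 0.5872 -0.256   0.1044] [-0.  0.  0. -0.]
chip 0 [ 0.5875 -0.2596  0.0117] [-0.   -0.02  0.02  0.01]
chip 1 [ 0.5841 -0.2573  0.0158] [ 0.01  0.05 -0.05 -0.02]
ringc 0 [ 0.6537 -0.2913  0.1022] [-0.1  -0.39  0.4   0.15]
ringc 1 [ 0.6502 -0.2889  0.1058] [-0.08 -0.3   0.31  0.12]
top 0 354 360 144 150 28
top 6 354 360 144 150 28
side 0 262 267 129 133 21
side 6 262 267 129 133 21
0.095 [265.07187138 133.79793421] [355.67691956 149.21646555]
0.1 [265.05859212 132.26790933] [356.04325905 148.52272757]
0.105 [265.04524045 130.72954147] [356.41288751 147.82276126]
[ 0.51247108 -0.29661376  0.10769382]
```

Directly from the images, the ring sits about 1.4 mm above the lens middle, and the chip is about 3 mm back in x. A small correction follows, then a settle.

{"api": "send_rows", "payload": {"targets": [{"jaw": 0, "slide": [-0.3, 0, -0.15], "yaw": 0}, {"jaw": 0, "slide": [0, 0, 0], "yaw": 0}, {"jaw": 0, "slide": [0, 0, 0], "yaw": 0}, {"jaw": 0, "slide": [0, 0, 0], "yaw": 0}, {"jaw": 0, "slide": [0, 0, 0], "yaw": 0}]}}

```text
time: 16.7
tcp_pos: [0.5098, -0.2979, 0.1089]
eef_rot: [[0.879, 0.478, -0.0], [0.478, -0.879, -0.0], [-0.0, 0.0, -1.0]]
wrist_force: [0.3, 0.2, -1.0]
width: 0.0129
gripper_force: 58.7
```

{"api": "send_rows", "payload": {"targets": [{"jaw": 0, "slide": [0, 0, 0], "yaw": 0}, {"jaw": 0, "slide": [0, 0, 0], "yaw": 0}, {"jaw": 0, "slide": [0, 0, 0], "yaw": 0}, {"jaw": 0, "slide": [0, 0, 0], "yaw": 0}, {"jaw": 0, "slide": [0, 0, 0], "yaw": 0}]}}

```text
time: 17.2
tcp_pos: [0.5098, -0.2979, 0.1089]
eef_rot: [[0.879, 0.478, 0.0], [0.478, -0.879, -0.0], [-0.0, 0.0, -1.0]]
wrist_force: [0.5, -0.1, -1.3]
width: 0.0126
gripper_force: 58.7
```

{"api": "send_rows", "payload": {"targets": [{"jaw": 0, "slide": [0, 0, 0], "yaw": 0}, {"jaw": 0, "slide": [0, 0, 0], "yaw": 0}, {"jaw": 0, "slide": [0, 0, 0], "yaw": 0}, {"jaw": 0, "slide": [0, 0, 0], "yaw": 0}, {"jaw": 0, "slide": [0, 0, 0], "yaw": 0}]}}

```text
time: 17.7
tcp_pos: [0.5098, -0.2979, 0.1089]
eef_rot: [[0.879, 0.478, 0.0], [0.478, -0.879, -0.0], [-0.0, 0.0, -1.0]]
wrist_force: [-0.8, 0.0, -1.1]
width: 0.013
gripper_force: 58.7
```

Run:
```python
from h import *
for k in range(3):
    b=grab_frame('side'); s=status.sense(); print(s['time'],np.round(s['tcp_pos'],4),np.abs(s['qvel']).max().round(3))
a=grab_frame('top')
c=lambda i,x,y:cv2.resize(i[y:y+80,x:x+66],None,fx=6,fy=6,interpolation=cv2.INTER_CUBIC)
cv2.imwrite('pics/hold7.png',np.hstack([c(a,320,130),c(b,250,105)]))
```

```text
17.75 [ 0.5098 -0.2979  0.1089] 0.002
17.8 [ 0.5098 -0.2979  0.1089] 0.001
17.85 [ 0.5097 -0.2979  0.1089] 0.002
```

View pics/hold7.png

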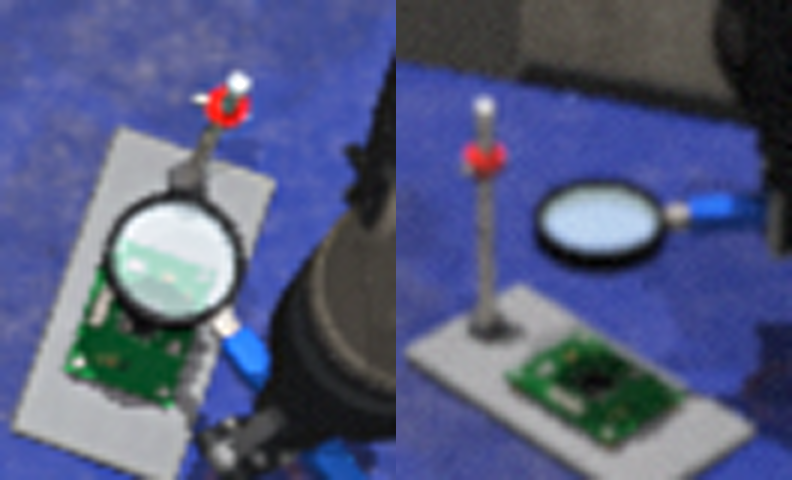

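Lens now at top (348.8,172.6) and side (283.7,142.0). One last relative check before handing in.

Run:
```python
from h import *
from scipy.optimize import least_squares
for t,s in(((348.7,172.6),(283.7,142.0)),):
    print(least_squares(lambda X:np.concatenate([px('top',X)-t,px('side',X)-s]),[.6,-.27,.08]).x.round(4), px('top',[.5844,-.2573,.1056]),px('side',[.5844,-.2573,.1056]))
```

```text
[ 0.5877 -0.2598  0.1016] [348.20906272 173.51605949] [284.54505428 141.48622416]
```

Measured the same way, the lens (0.5877, -0.2598, 0.1016) matches the chip (0.5875, -0.2596) and the focus line (z 0.1022). Handing in.

```bash
python3 -c "
from cell import sign_off
print(sign_off())"
```

```text
the job is handed in; nothing more can be done
None
```

The job is handed in, with no verdict returned: the hasp is swung right back, and the gripper holds the loupe still and level, with the lens within about 1 mm of the chip centre and the focus line by my camera measurements.

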